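# Close the swing-cap storage jar and put it up on the narrow ledge

### The arm

A 6-joint arm with a two-finger parallel gripper is mounted at the origin on the work surface. World frame = base frame: x ahead of the robot, y to its left, z up, the work surface at z = 0. Lengths are in m, angles in rad, forces in N, time in s.
With the tool pointing down it reaches from about 0.25 to 0.775 m from the base axis. Payload 8.9 kg.
Tool frame: the origin (TCP) lies on the centre line of the jaws, within the pads' length; the fingertips stand 25 mm ahead of it and the grasp point (between the pads) lies 6 mm ahead of it; z points along the fingers, y is the line along which they close (so a half turn about z gives the same grasp; the last joint's range is limited). The gripper opens to 85 mm and grips with 20 to 120 N. Pads are 22 mm wide; open, the fingers measure 114 mm over their backs; the gripper's body (76 mm by 85 mm) begins 54 mm behind the grasp point. The pads swing forward as they close: fully open they stand 13 mm farther back than shut.
Start: joints at [1.113, 0.291, -0.153, 1.127, 0, 1.431], TCP at [0.165, 0.499, 0.256] pointing down, gripper open.
Joint ranges: [-2.52, 2.52], [-0.91, 1.74], [-1.3, 1.37], [-1.96, 2.02], [-1.52, 1.47], [-3.14, 3.14]. Speed limits (rad/s): [2.22, 2.22, 2.79, 3.14, 3.14, 3.14].

### API

Orientations are given as a unit quaternion [x, y, z, w].
In Python, from plant import bot gives the robot as it stands.
- The arm moves only by the tool play_rows, never from a script. Its argument "steps" is text: rows parted by semicolons, each of 5 numbers parted by spaces: the closure, from 0 (fully open) to 1 (shut), then the shift along the tool's x, y, z in mm, then the turn about the tool's z in rad. A call has exactly 10 rows; each row is the pose to reach, as a shift and turn from the pose commanded when the call began, along the tool's axes at that moment; what a row does not reach only later rows make up. A row lasts 1/12 s, in which the tool goes at most 41.7 mm and 7.16 degrees, less where a joint would pass 70% of its speed; a pose out of reach is approached as far as the arm can. A call with a gripper value outside its range is refused whole. The fingers move at their own pace and stop on an object; the grip force is fixed at half the most. Time passes only in rows, so rows that repeat a pose let the fingers close, or fill a call up. It gives the time, the measured TCP pose, the force, the opening and the grip force at its end, in the units of the state.
- bot.sense(): the state, without advancing time (a new reading comes with each control period).
- bot.get_image(name): name is "scene" or "top" or "wrist"; returns the picture (480x640x3 uint8, red, green, blue); there is no depth.
- bot.camera_model(name): a dict with "fovy" (degrees; the focal length in pixels is half the picture's height over the tangent of half this angle, whatever the lens; pixels are square), "cx", "cy" (the principal point, pixels), "T" (4x4, takes a point from camera to world coordinates). Camera axes: x right, y up, looking along -z (the intrinsics and any distortion apply to the point x, -y, -z); pixel columns grow to the right and rows downward; lengths in m; the calibration is good to about 2 mm. A picture is of the moment at which its call begins: read the wrist's pose just before it. camera_model takes no time and is no camera call; for the wrist camera it gives the pose at the moment of the call.
- bot.sign_off(): hands the job in; it is judged then, once.
Trained networks look in the newest picture that a camera, given by its name, has taken for a name from the list of things; names that differ only in an ending like _2 or _b are one class to them, and where a whole thing is asked for, a point or a joint stands for the part that bears it (a point fixed in the world has none). Each returns a list of dicts, best first, with "score" (0 to 1); they miss things now and then, are a little off and sometimes report something else, mostly with a low value. They report only what shows in the picture. A call takes as long as a camera call. They do not tell look-alikes from the thing itself.
- bot.spot_in(camera, target): "point" ([x, y, z] in m, in world coordinates, good to about 4 mm: the middle of the surface that is visible of it).
The state is a dict: "time": time; "joints": joint angles; "joint_velocities": joint speeds; "joint_efforts": joint torques, N m; "position": TCP position; "tool_rot": TCP orientation; "contact_force": force on the tool from outside, world axes, zero at the start; "moment": the same for the moment, N m; "width": finger opening in m; "gripper_force": force on a finger pad.
Only numpy, scipy, OpenCV 4.12 (cv2) and the standard library are available. Lean on these libraries where they do the work, as an engineer would, in place of code of your own. Each camera call takes 0.05 s, during which the arm holds its last target. There are 200 camera calls.

### The job

The blue square jar has been left open with its captive cap swung aside: swing the cap back over the mouth, screw it clockwise all the way down until it stops, then lift the closed jar out of its wooden holder and set it down gently, upright, centred and square on the blue tile that marks the free place on the narrow raised ledge. Let go of it there, and leave the two white jars and the mug where they stand.

Things in the scene. Friction and masses are not known exactly. Their poses are not given: they have to be found in the camera images.
- jar: blue square stoneware jar, loose, about 0.6 kg with its cap: body 70 x 70 mm and 90 mm high with white panels on two sides, then a round white neck, 39 mm outside diameter, up to the rim 104 mm above the underside. Origin: centre of the underside; z up, x and y square to the sides. It stands in the holder
- mouth (a point): centre of the jar's rim, 104 mm above the jar's underside, on the jar's axis
- pivot (a point): brass pivot pin of the swing arm, at the jar's corner (+28, +28 mm in jar x, y), this point 104 mm above the jar's underside; the arm turns about the jar's z axis here
- swing (a joint): swing angle (rad) of the brass arm about the pivot. 0: the cap stands exactly over the mouth (hard stop); grows anticlockwise seen from above as the cap is swung aside, up to 2.3. The arm carries the cap 39.6 mm from the pivot in a brass collar, 66 mm outside diameter and 6 mm high, which stays 1.5 to 7.5 mm above the level of the rim. Slight friction
- cap (a joint): screw angle (rad) of the cap relative to the arm. 0: screwed fully down (hard stop); grows anticlockwise seen from above (unscrewing) up to 3.0. The cap rises 3.5 mm per rad. Above about 1.4 its skirt clears the rim so that the arm can swing; lower than that it catches on the neck. Friction about 0.05 N m
- cap_top (a point): centre of the top face of the round wooden screw cap: 52 mm diameter, upright sides, red stripe on top from the centre to the edge along the cap's x axis. Closed, the top is 136 mm above the jar's underside and the cap shows 24 mm of side to grip above the collar (more when unscrewed). The jar can be carried by its closed cap
- holder: fixed dark wooden holder, a square tray 92 x 92 mm, 36 mm high, walls 8 mm thick, inside 76 x 76 mm; it keeps the jar from turning and tipping. Origin: centre of its underside, axes square to its sides; inner floor 8 mm above it
- riser: fixed wooden ledge: plank 400 mm long (its y) and 66 mm deep (its x), top 60 mm above the counter. Origin: centre of its underside, on the counter. It has three places, at y = -125, 0 and +125 mm on it: two with white jars, one with the blue tile
- tile: fixed blue tile 62 x 62 x 4 mm lying on the ledge, square to it, on its free place. Origin: centre of its underside (its top is 4 mm higher, 64 mm above the counter). The jar overhangs it by 4 mm all round
- white_a: round white jar with a dark wooden top, 60 mm diameter, 82 mm high, standing on the ledge. Origin: centre of its underside. Leave alone
- white_b: another such white jar on the ledge. Leave alone
- mug: terracotta mug, 76 mm diameter, 85 mm high, on the counter. Origin: centre of its underside; handle towards its +y. Leave alone
Things that resemble listed ones, but are neither listed nor needed, are in the scene too. There is more than one size of the jar; the job needs the largest.

How it is judged:
By the outcome, as a careful person would: the job done as asked, in the order asked, and still so for the second after the job is handed in, with the robot touching nothing.
It also fails if it takes over 58 s, if anything falls off the work surface, if the arm or the gripper's body presses on something with over 40 N, if the wrist force passes 120 N, or if a joint passes its speed limit or range.

## Working session

There is one attempt and no reset: what is moved stays moved. The work goes in short steps, Python scripts to look and compute and a tool call to move; the robot and the scene stay as the last step left them, time stands still between calls to the robot, and variables do not carry over. Pictures are saved under pics/ and viewed, at most 10 in all, crops included, and the job is handed in when it is done.

Besides the shell and the picture viewer there is one more tool, called after "Call:" by a JSON object that holds its "fn" and its "kwargs". play_rows: Moves the arm, as the interface text tells. Its arguments: {"type":"object","properties":{"steps":{"type":"string"}},"required":["steps"]}

```bash
mkdir -p pics; ls; python3 - <<'E'
from plant import bot
import cv2,numpy as np
s=bot.sense();print({k:np.round(v,3).tolist() for k,v in s.items()})
for n in ("scene","top"):
    im=bot.get_image(n);cv2.imwrite(f"pics/{n}1.png",im[:,:,::-1])
    m=bot.camera_model(n);print(n,{k:(np.round(v,4).tolist() if not isinstance(v,str) else v) for k,v in m.items()})
    for t in ("jar","cap_top","pivot","mouth","holder","tile","riser","white_a","mug"):
        print(n,t,[(np.round(d["point"],3).tolist(),round(d["score"],2)) for d in bot.spot_in(n,t)])
E
```

```text
pics
{'time': 0.0, 'joints': [1.113, 0.291, -0.154, 1.127, -0.0, 1.432], 'joint_velocities': [-0.0, 0.0, -0.001, -0.001, -0.0, 0.002], 'joint_efforts': [0.003, -53.714, 33.137, 0.016, 0.0, 0.0], 'position': [0.164, 0.498, 0.256], 'tool_rot': [0.159, 0.987, -0.001, -0.0], 'contact_force': [0.606, -0.159, -0.269], 'moment': [-0.029, -0.023, 0.029], 'gripper_force': 0.0, 'width': 0.085}
scene {'fovy': 43.1202, 'cx': 321.5124, 'cy': 240.5032, 'T': [[-0.6447, -0.6476, 0.4061, 0.9433], [0.7644, -0.5444, 0.3455, 0.352], [-0.0027, 0.5332, 0.846, 0.9805], [0.0, 0.0, 0.0, 1.0]]}
scene jar [([0.523, 0.221, 0.114], 0.82), ([0.363, 0.253, 0.068], 0.69), ([0.364, 0.138, 0.067], 0.68), ([0.615, -0.151, 0.06], 0.65), ([0.674, 0.14, 0.036], 0.22)]
scene cap_top [([0.357, 0.133, 0.103], 0.96), ([0.354, 0.256, 0.101], 0.74), ([0.541, 0.237, 0.151], 0.61)]
scene pivot [([0.524, 0.219, 0.111], 0.76), ([0.358, 0.255, 0.066], 0.69), ([0.364, 0.136, 0.069], 0.59)]
scene mouth [([0.369, 0.138, 0.071], 0.81), ([0.362, 0.258, 0.067], 0.77), ([0.525, 0.217, 0.117], 0.61)]
scene holder [([0.523, 0.178, 0.028], 0
[... 482 characters left out ...]
.117, 0.084], 0.76), ([0.502, 0.206, 0.109], 0.61), ([0.348, 0.246, 0.088], 0.61)]
top cap_top [([0.536, 0.225, 0.153], 0.71), ([0.346, 0.247, 0.106], 0.61), ([0.353, 0.123, 0.104], 0.59), ([0.611, -0.082, 0.066], 0.24)]
top pivot [([0.352, 0.119, 0.084], 0.94), ([0.501, 0.211, 0.112], 0.85), ([0.353, 0.243, 0.089], 0.59)]
top mouth [([0.501, 0.204, 0.108], 0.91), ([0.349, 0.246, 0.083], 0.76), ([0.355, 0.126, 0.084], 0.67)]
top holder [([0.468, 0.165, 0.036], 0.75)]
top tile [([0.613, -0.084, 0.064], 0.87)]
top riser [([0.593, -0.18, 0.06], 0.94), ([0.539, 0.23, 0.153], 0.2)]
top white_a [([0.603, -0.199, 0.142], 0.89), ([0.585, -0.321, 0.142], 0.67)]
top mug [([0.678, 0.143, 0.033], 0.66)]
```

View pics/scene1.png

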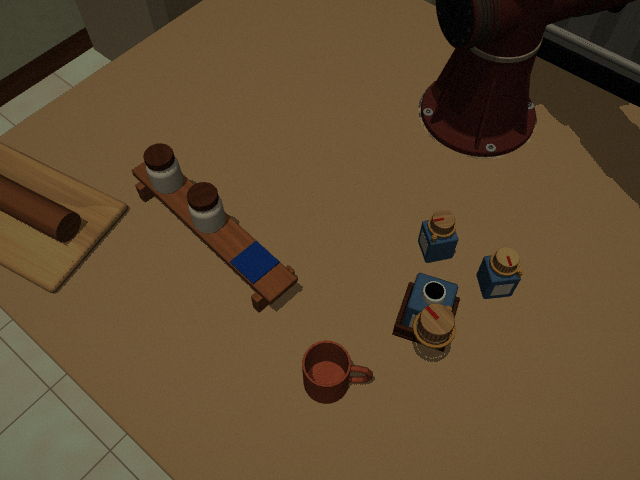

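View pics/top1.png

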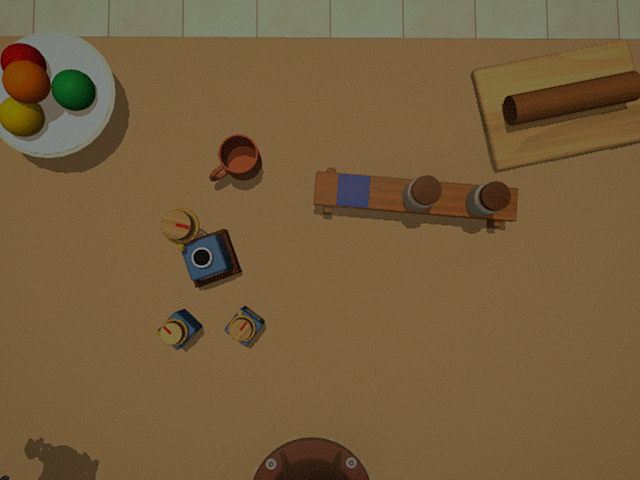

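The top view shows the open jar at (205,255), its cap at (180,226), and the tile at (353,190). The scene view shows the same jar at (434,300), cap at (436,322), and tile at (255,262). Possible mix-ups are the two small closed jars, at top (180,329) and (244,326), scene (498,272) and (437,240). I choose the one in the dark holder, which is the largest and is open. Next is a close crop of it.

```bash
cat > h.py <<'E'
import numpy as np,cv2
from plant import bot
def K(m,h=480): return h/2/np.tan(np.radians(m["fovy"])/2)
def ray(m,u,v):
    f=K(m);T=np.array(m["T"]);d=T[:3,:3]@np.array([(u-m["cx"])/f,-(v-m["cy"])/f,-1.]);return T[:3,3],d
def onz(m,u,v,z):
    o,d=ray(m,u,v);return o+d*(z-o[2])/d[2]
def proj(m,p):
    T=np.array(m["T"]);q=T[:3,:3].T@(np.asarray(p)-T[:3,3]);f=K(m);return np.array([m["cx"]-f*q[0]/q[2],m["cy"]+f*q[1]/q[2]])
def tri(obs):
    A=np.zeros((3,3));b=np.zeros(3);L=[]
    for m,u,v in obs:
        o,d=ray(m,u,v);d=d/np.linalg.norm(d);P=np.eye(3)-np.outer(d,d);A+=P;b+=P@o;L.append((o,P))
    x=np.linalg.solve(A,b);return x,[np.linalg.norm(P@(x-o)) for o,P in L]
E
python3 - <<'E'
import cv2,numpy as np
a=cv2.imread("pics/scene1.png")[262:362,380:480];b=cv2.imread("pics/top1.png")[200:300,145:245]
c=cv2.imread("pics/scene1.png")[225:325,215:315];d=cv2.imread("pics/top1.png")[140:240,300:400]
r=lambda x:cv2.resize(np.clip(x.astype(float)*1.8,0,255).astype(np.uint8),(400,400),interpolation=cv2.INTER_CUBIC)[:300 if 0 else 400]
o=np.vstack([np.hstack([r(a),r(b)]),cv2.resize(np.hstack([r(c),r(d)]),(800,400))])
o=cv2.resize(o,(600,600));cv2.imwrite("pics/crop1.png",o)
E
```

```text
(no output)
```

View pics/crop1.png

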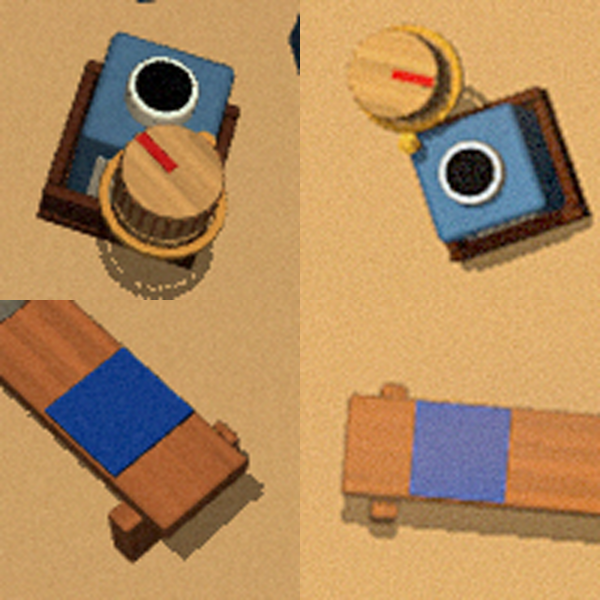

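The crop confirms an open mouth, a brass pivot corner and the unscrewed cap with its red stripe, all in the dark holder. Now I'll triangulate.

```bash
python3 - <<'E'
from h import *
S=bot.camera_model("scene");T=bot.camera_model("top")
s=lambda x,y:(S,380+x/3,262+y/3)
t=lambda x,y:(T,145+(x-300)/3,200+y/3)
s2=lambda x,y:(S,215+x/3,225+(y-300)/3)
t2=lambda x,y:(T,300+(x-300)/3,140+(y-300)/3)
pr=lambda n,r:print(n,np.round(r[0],4),np.round(r[1],4))
pr("mouth",tri([s(164,91),t(470,173)]))
pr("cap",tri([s(173,172),t(391,72)]))
C=[]
for n,a,b in (("t1",(122,348),(505,502)),("t2",(195,410),(410,499)),("t3",(118,475),(415,402)),("t4",(45,410),(510,408))):
    r=tri([s2(*a),t2(*b)]);pr(n,r);C.append(r[0])
C=np.array(C);print(C.mean(0))
# tile corners by single view at z=.064
for f,pts in ((s2,[(122,348),(195,410),(118,475),(45,410)]),(t2,[(505,502),(410,499),(415,402),(510,408)])):
    P=np.array([onz(*f(*p),.064) for p in pts]);print(P.mean(0).round(4)); d=P[1]-P[0];e=P[2]-P[3];print(np.degrees(np.arctan2(d[1],d[0])),np.degrees(np.arctan2(e[1],e[0])))
for n,f,p,z in (("mouth",s,(164,91),.112),("mouth",t,(470,173),.112),("stripeS0",s,(173,172),.151),("stripeS1",s,(143,135),.151),("stripeT0",t,(391,72),.151),("stripeT1",t,(433,80),.151),("hold a",t,(545,88),.036),("hold b",t,(592,213),.036),("hold c",t,(457,262),.036),("pivot",t,(409,142),.122),("hold s-left",s,(38,215),.036),("s",s,(90,62),.036),("s",s,(240,108),.036),("jt",s,(117,33),.098),("jt",s,(234,67),.098),("jt",s,(82,140),.098)):
    print(n,onz(*f(*p),z).round(4))
W=bot.camera_model("wrist");print(np.round(W["T"],3),W["fovy"])
p=bot.sense();print(p["position"],p["tool_rot"])
E
```

```text
mouth [0.4805 0.1977 0.1036] [0.0004 0.0004]
cap [0.5387 0.2346 0.1481] [0.0006 0.0006]
t1 [ 0.5771 -0.1153  0.0572] [0.0004 0.0004]
t2 [ 0.5798 -0.0538  0.0548] [0.0002 0.0002]
t3 [ 0.6423 -0.0569  0.0599] [0.0007 0.0007]
t4 [ 0.6383 -0.119   0.0598] [0.0005 0.0005]
[ 0.60937433 -0.08625928  0.05791685]
[ 0.6114 -0.083   0.064 ]
86.62243172224515 86.54588794338606
[ 0.6088 -0.086   0.064 ]
87.95404420386491 86.21729588508632
mouth [0.4847 0.1995 0.112 ]
mouth [0.4806 0.1955 0.112 ]
stripeS0 [0.5398 0.2354 0.151 ]
stripeS1 [0.5326 0.2124 0.151 ]
stripeT0 [0.5388 0.2333 0.151 ]
stripeT1 [0.534  0.2091 0.151 ]
hold a [0.5372 0.1629 0.036 ]
hold b [0.4549 0.1318 0.036 ]
hold c [0.4237 0.2194 0.036 ]
pivot [0.4992 0.2298 0.122 ]
hold s-left [0.5542 0.1765 0.036 ]
s [0.4567 0.1421 0.036 ]
s [0.4254 0.226  0.036 ]
jt [0.4642 0.1566 0.098 ]
jt [0.4404 0.2179 0.098 ]
jt [0.5298 0.1802 0.098 ]
[[ 0.313 -0.912 -0.264  0.096]
 [ 0.95   0.301  0.087  0.521]
 [-0.    -0.278  0.96   0.373]
 [ 0.     0.     0.     1.   ]] 60.325286950208906
[0.16454034 0.49854539 0.25631645] [ 1.58722411e-01  9.87323248e-01  6.46483427e-06 -3.47931468e-06]
```

```bash
cat >> h.py <<'E'
def pose():
    s=bot.sense();x,y,z,w=s["tool_rot"];R=cv2.Rodrigues(np.array([0.,0,0]))[0]
    from scipy.spatial.transform import Rotation as Ro
    R=Ro.from_quat(s["tool_rot"]).as_matrix();return s,np.array(s["position"]),R,np.degrees(np.arctan2(R[1,1],R[0,1]))
def rel(targets):
    "targets: (x,y,z,yaw_y deg unwrapped near current)"
    s,p,R,yw=pose();print("t",round(s["time"],2),"pos",p.round(4),"yaw",round(yw,2),"j6",np.degrees(s["joints"][5]).round(1),"w",round(s["width"],4),"F",np.round(s["contact_force"],1),"M",np.round(s["moment"],2))
    for t in targets:
        d=R.T@(np.array(t[:3])-p)*1000;print(t,"->",d.round(1),round(-np.radians((t[3]-yw)),4))
E
python3 - <<'E'
from h import *
rel([(.539,.2345,.235,190)])
E
```

```text
t 1.0 pos [0.1645 0.4985 0.2563] yaw 71.73 j6 82.0 w 0.0857 F [0.1 0.  0.5] M [-0.01  0.01  0.04]
(0.539, 0.2345, 0.235, 190) -> [-438.3 -133.4   21.3] -2.0641
```

Call:
{"fn": "play_rows", "kwargs": {"steps": "0 -40 -12 2 -0.12; 0 -80 -24 4 -0.24; 0 -120 -36 6 -0.36; 0 -160 -48 8 -0.48; 0 -200 -60 10 -0.60; 0 -240 -72 12 -0.72; 0 -280 -84 14 -0.84; 0 -320 -96 16 -0.96; 0 -360 -108 18 -1.08; 0 -400 -120 20 -1.2"}}

```text
time: 1.83
position: [0.4745, 0.2816, 0.2384]
tool_rot: [-0.396, 0.918, 0.0, 0.0]
contact_force: [0.2, 0.7, 0.2]
width: 0.0854
gripper_force: 0.0
```

```bash
python3 - <<'E'
from h import *
rel([(.539,.2345,.235,190)])
E
```

```text
t 1.83 pos [0.4745 0.2816 0.2384] yaw 136.6 j6 -23.5 w 0.0854 F [0.2 0.7 0.2] M [ 0.05 -0.06 -0.02]
(0.539, 0.2345, 0.235, 190) -> [-10.1 -79.2   3.4] -0.9321
```

Call:
{"fn": "play_rows", "kwargs": {"steps": "0 -1 -20 1 -0.12; 0 -1 -41 1 -0.24; 0 -1 -41 1 -0.36; 0 -1 -41 1 -0.48; 0 -1 -41 1 -0.60; 0 -1 -41 1 -0.72; 0 -1 -41 1 -0.84; 0 -1 -41 1 -0.864; 0 -1 -41 1 -0.864; 0 -1 -41 1 -0.864"}}

```text
time: 2.67
position: [0.5035, 0.2554, 0.2373]
tool_rot: [0.741, -0.672, -0.0, 0.0]
contact_force: [-0.1, -0.7, 0.5]
width: 0.0852
gripper_force: 0.0
```

```bash
python3 - <<'E'
from h import *
rel([(.539,.2345,.15,190)])
W=bot.camera_model("wrist");im=bot.get_image("wrist");cv2.imwrite("pics/w1.png",im[:,:,::-1])
import json;json.dump({k:np.array(v).tolist() for k,v in W.items()},open("w1.json","w"))
for n,p in (("cap",(.539,.2346,.1514)),("mouth",(.4827,.1975,.112)),("pivot",(.499,.2335,.12))): print(n,proj(W,p).round(1))
for t in ("cap_top","mouth","pivot","jar"): print(t,[(np.round(d["point"],4).tolist(),round(d["score"],2)) for d in bot.spot_in("wrist",t)])
E
```

```text
t 2.67 pos [0.5035 0.2554 0.2373] yaw -174.44 j6 -76.1 w 0.0852 F [-0.1 -0.7  0.5] M [0.01 0.03 0.  ]
(0.539, 0.2345, 0.15, 190) -> [ 24.2 -33.3  87.3] -6.3606
cap [253.  215.1]
mouth [365.4 146.3]
pivot [330.9 207.8]
cap_top [([0.5369, 0.2305, 0.1521], 0.8), ([0.3573, 0.1298, 0.1034], 0.66), ([0.5403, 0.2295, 0.1507], 0.66), ([0.3516, 0.2524, 0.1016], 0.61)]
mouth [([0.5042, 0.2131, 0.1122], 0.96), ([0.3666, 0.136, 0.0809], 0.83), ([0.3581, 0.2486, 0.0826], 0.65)]
pivot [([0.3568, 0.247, 0.0835], 0.85), ([0.5095, 0.2163, 0.1178], 0.75), ([0.3609, 0.1309, 0.0794], 0.62)]
jar [([0.365, 0.1361, 0.0872], 0.8), ([0.5094, 0.2142, 0.1118], 0.76)]
```

View pics/w1.png

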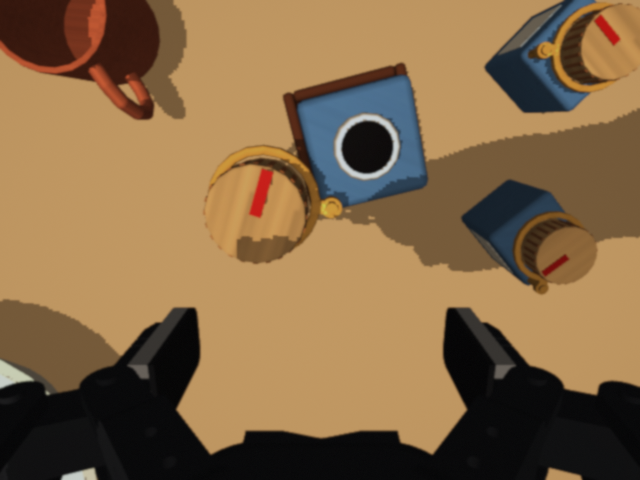

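The wrist picture shows the cap top at (256,213), mouth at (367,146), pivot at (331,207) and jar corners at (418,75), (427,185). All of these match the predictions to within 1–3 px.

```bash
python3 - <<'E'
from h import *
import json
W=json.load(open("w1.json"))
S=bot.camera_model("scene");T=bot.camera_model("top")
print("mouth",tri([(W,367,146),(S,434.7,292.3),(T,201.7,257.7)]))
print("cap",tri([(W,256,213),(S,437.7,319.3),(T,175.3,224)]))
print("pivot",onz(W,331,207,.122))
a,b,c=[onz(W,*p,.098) for p in((418,75),(427,185),(345,208))]
for d in (b-a,c-b): print(np.degrees(np.arctan2(d[1],d[0])),np.linalg.norm(d))
d=onz(W,267,170,.151)-onz(W,257,214,.151);print("stripe",np.degrees(np.arctan2(d[1],d[0])))
for p in ((298,97),(402,69)): print(onz(W,*p,.036))
d=onz(W,402,69,.036)-onz(W,288,97,.036);print(np.degrees(np.arctan2(d[1],d[0])))
rel([(.539,.2345,.235,-170),(.539,.2345,.149,-170)])
E
```

```text
mouth (array([0.48060624, 0.19765452, 0.10370362]), [np.float64(0.0002632930369715338), np.float64(0.0005399206153427066), np.float64(0.0004238690736361615)])
cap (array([0.53842742, 0.23454062, 0.14755344]), [np.float64(0.00039465963314694005), np.float64(0.0005658925201868895), np.float64(0.0006934767691357189)])
pivot [0.49909956 0.23264007 0.122     ]
104.27096376704901 0.06463148745753489
21.5911845163733 0.05284431978441784
stripe -99.28660639661891
[0.52773576 0.1711623  0.036     ]
[0.45510525 0.14498526 0.036     ]
-161.39997290149202
t 2.92 pos [0.5035 0.2554 0.2373] yaw -174.3 j6 -76.2 w 0.0852 F [ 0.3  0.1 -0.7] M [ 0.01 -0.01  0.09]
(0.539, 0.2345, 0.235, -170) -> [ 24.3 -33.3   2.3] -0.075
(0.539, 0.2345, 0.149, -170) -> [ 24.3 -33.3  88.3] -0.075
```

Call:
{"fn": "play_rows", "kwargs": {"steps": "0 12 -17 0 -0.075; 0 24 -33 0 -0.075; 0 24 -33 10 -0.075; 0 24 -33 25 -0.075; 0 24 -33 40 -0.075; 0 24 -33 55 -0.075; 0 24 -33 68 -0.075; 0 24 -33 75 -0.075; 0 24 -33 79 -0.075; 0 24 -33 79 -0.075"}}

```text
time: 3.75
position: [0.5382, 0.2348, 0.1576]
tool_rot: [0.766, -0.642, -0.0, 0.001]
contact_force: [0.0, -0.3, -0.2]
width: 0.0855
gripper_force: 0.0
```

Call:
{"fn": "play_rows", "kwargs": {"steps": "0.2 0 0 0 0; 0.4 0 0 0 0; 0.6 0 0 0 0; 0.8 0 0 0 0; 1 0 0 0 0; 1 0 0 0 0; 1 0 0 0 0; 1 0 0 0 0; 1 0 0 0 0; 1 0 0 0 0"}}

```text
time: 4.58
position: [0.5395, 0.235, 0.1594]
tool_rot: [0.766, -0.642, 0.001, -0.001]
contact_force: [0.6, -0.5, 5.9]
width: 0.0496
gripper_force: 61.4
```

```bash
python3 - <<'E'
from h import *
rel([(.5387,.2348,.158,-170)])
W=bot.camera_model("wrist");im=bot.get_image("wrist");cv2.imwrite("pics/w2.png",im[:,:,::-1])
E
```

```text
t 4.58 pos [0.5395 0.235  0.1594] yaw -169.94 j6 -83.6 w 0.0496 F [ 0.6 -0.5  5.9] M [ 0.    0.07 -0.03]
(0.5387, 0.2348, 0.158, -170) -> [0.1 0.8 1.4] 0.001
```

View pics/w2.png

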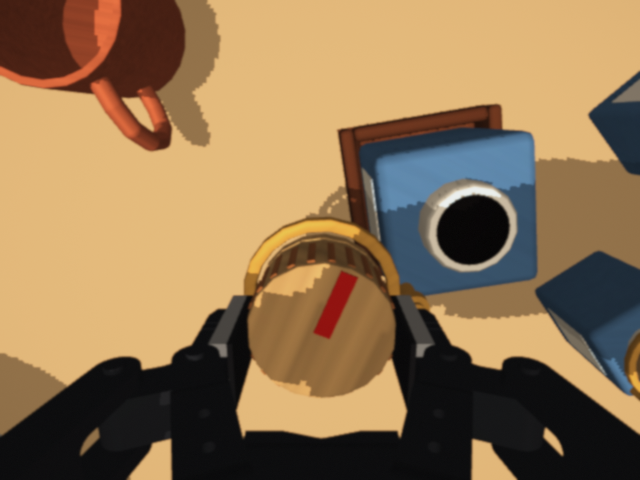

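The cap is gripped, width 49.6 mm and 61 N. The mouth rim now shows at (468,225). Next I'll work out the swing arc.

```bash
cat >> h.py <<'E'
def arc(P,r,angs,start_ang,c0,yaw0,z=0):
    "rows of shifts for swinging about P from start_ang (deg); tool at c0 with yaw0"
    y=np.radians(yaw0);Y=np.array([np.cos(y),np.sin(y)]);X=np.array([-np.sin(y),np.cos(y)])
    e=lambda a:np.array([np.cos(np.radians(a)),np.sin(np.radians(a))])
    for a in angs:
        d=(P+r*e(a)-c0)*1000;print(round(a,1),(d@X).round(1),(d@Y).round(1),np.radians(start_ang-a).round(3))
E
python3 - <<'E'
from h import *
s,p,R,yw=pose();print(R.round(3).tolist())
W=bot.camera_model("wrist");m=onz(W,468,225.5,.112);print("mouth",m,"pivot",onz(W,415,298,.122),"cap",onz(W,322,330,.1515))
P=np.array([.4990,.2335]);c=np.array([.539,.2349]);e=c-P;print(np.linalg.norm(e),np.degrees(np.arctan2(e[1],e[0])))
arc(P,.0396,np.arange(2.2,-57.9,-6),2.2,c,yw)
E
```

```text
[[0.175, -0.985, 0.002], [-0.985, -0.175, 0.001], [-0.0, -0.002, -1.0]]
mouth [0.48440868 0.19642087 0.112     ] pivot [0.50132944 0.22766286 0.122     ] cap [0.53874105 0.23273715 0.1515    ]
0.04002449250146718 2.0045340321058807
2.2 -0.2 0.4 0.0
-3.8 3.9 1.2 0.105
-9.8 7.8 2.4 0.209
-15.8 11.7 4.0 0.314
-21.8 15.3 6.0 0.419
-27.8 18.7 8.4 0.524
-33.8 21.8 11.1 0.628
-39.8 24.7 14.1 0.733
-45.8 27.2 17.4 0.838
-51.8 29.3 21.0 0.942
-57.8 31.1 24.7 1.047
```

Call:
{"fn": "play_rows", "kwargs": {"steps": "1 4 1 0 0.105; 1 8 2 0 0.21; 1 11.7 3.7 0 0.315; 1 15.3 5.7 0 0.42; 1 18.8 8 0 0.525; 1 22 10.7 0 0.63; 1 24.8 13.7 0 0.735; 1 27.3 17 0 0.84; 1 29.4 20.6 0 0.94; 1 31.2 24.3 0 1.045"}}

```text
time: 5.47
position: [0.5213, 0.1999, 0.1594]
tool_rot: [-0.341, 0.94, -0.0, 0.001]
contact_force: [1.1, 0.7, 5.5]
width: 0.0501
gripper_force: 61.3
```

```bash
python3 - <<'E'
from h import *
rel([])
s,p,R,yw=pose()
P=np.array([.4995,.2335]);e=p[:2]-P;a=np.degrees(np.arctan2(e[1],e[0]));print(np.linalg.norm(e),a,s["gripper_force"])
c=P+.0396*np.array([np.cos(np.radians(-57.8)),np.sin(np.radians(-57.8))])
arc(P,.0396,np.arange(-63.8,-118,-6),-57.8,c,130.2)
E
```

```text
t 5.47 pos [0.5213 0.1999 0.1594] yaw 129.9 j6 -26.4 w 0.0501 F [1.1 0.7 5.5] M [ 0.18 -0.14  0.03]
0.04002846508350699 -57.00232558956952 61.30618929862976
-63.8 4.1 0.8 0.105
-69.8 8.0 2.0 0.209
-75.8 11.8 3.6 0.314
-81.8 15.5 5.6 0.419
-87.8 18.9 8.0 0.524
-93.8 22.0 10.7 0.628
-99.8 24.8 13.8 0.733
-105.8 27.3 17.1 0.838
-111.8 29.5 20.6 0.942
-117.8 31.2 24.4 1.047
```

Call:
{"fn": "play_rows", "kwargs": {"steps": "1 4 1 0 0.105; 1 8 2 0 0.21; 1 11.8 3.6 0 0.315; 1 15.5 5.6 0 0.42; 1 18.9 8 0 0.525; 1 22 10.7 0 0.63; 1 24.8 13.8 0 0.735; 1 27.3 17 0 0.84; 1 29.4 20.6 0 0.94; 1 30.6 23 0 1.01"}}

```text
time: 6.3
position: [0.4829, 0.1975, 0.1594]
tool_rot: [0.157, 0.988, 0.0, 0.001]
contact_force: [2.7, -1.4, 6.1]
width: 0.0497
gripper_force: 61.4
```

```bash
python3 - <<'E'
from h import *
rel([])
s,p,R,yw=pose()
P=np.array([.4995,.2335]);e=p[:2]-P;a=np.degrees(np.arctan2(e[1],e[0]));print(np.linalg.norm(e),a,s["gripper_force"])
im=bot.get_image("wrist");cv2.imwrite("pics/w3.png",im[:,:,::-1])
E
```

```text
t 6.3 pos [0.4829 0.1975 0.1594] yaw 71.99 j6 32.3 w 0.0497 F [ 2.7 -1.4  6.1] M [-0.49 -0.54 -0.01]
0.03965472260820654 -114.72134346126221 61.36796951293945
```

View pics/w3.png

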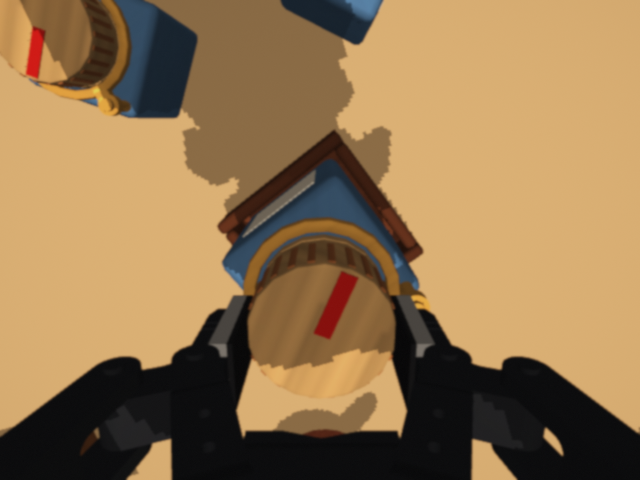

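The cap is over the mouth. I'll nudge it 2 mm to feel the swing stop.

Call:
{"fn": "play_rows", "kwargs": {"steps": "1 0.5 0 0 0; 1 1 0 0 0; 1 1.5 0 0 0; 1 2 0 0 0; 1 2 0 0 0; 1 2 0 0 0; 1 2 0 0 0; 1 2 0 0 0; 1 2 0 0 0; 1 2 0 0 0"}}

```text
time: 7.18
position: [0.4821, 0.1982, 0.1596]
tool_rot: [0.154, 0.988, 0.0, 0.002]
contact_force: [3.2, -2.7, 7.4]
width: 0.0502
gripper_force: 61.4
```

```bash
python3 - <<'E'
from h import *
rel([])
E
```

```text
t 7.18 pos [0.4821 0.1982 0.1596] yaw 72.32 j6 32.0 w 0.0502 F [ 3.2 -2.7  7.4] M [-0.5  -0.8  -0.01]
```

Call:
{"fn": "play_rows", "kwargs": {"steps": "1 0 0 0.4 0.11; 1 0 0 0.8 0.22; 1 0 0 1.2 0.33; 1 0 0 1.5 0.44; 1 0 0 1.9 0.55; 1 0 0 2.3 0.66; 1 0 0 2.7 0.77; 1 0 0 3.1 0.88; 1 0 0 3.5 0.99; 1 0 0 3.9 1.1"}}

```text
time: 8.02
position: [0.4821, 0.1981, 0.1557]
tool_rot: [0.65, 0.76, 0.001, 0.002]
contact_force: [3.3, -1.9, 7.1]
width: 0.0496
gripper_force: 61.5
```

```bash
python3 - <<'E'
from h import *
rel([])
E
```

```text
t 8.02 pos [0.4821 0.1981 0.1557] yaw 8.98 j6 95.4 w 0.0496 F [ 3.3 -1.9  7.1] M [-0.53 -0.75  0.  ]
```

Call:
{"fn": "play_rows", "kwargs": {"steps": "1 0 0 0.4 0.11; 1 0 0 0.8 0.22; 1 0 0 1.2 0.33; 1 0 0 1.5 0.44; 1 0 0 1.9 0.55; 1 0 0 2.3 0.66; 1 0 0 2.7 0.77; 1 0 0 3.1 0.87; 1 0 0 3.3 0.95; 1 0 0 3.5 1.0"}}

```text
time: 8.85
position: [0.4818, 0.198, 0.1521]
tool_rot: [0.934, 0.356, 0.002, 0.001]
contact_force: [2.1, -2.7, 7.7]
width: 0.0498
gripper_force: 61.5
```

```bash
python3 - <<'E'
from h import *
rel([])
E
```

```text
t 8.85 pos [0.4818 0.198  0.1521] yaw -48.26 j6 152.6 w 0.0498 F [ 2.1 -2.7  7.7] M [-0.73 -0.47  0.14]
```

Call:
{"fn": "play_rows", "kwargs": {"steps": "1 0 0 0 0.02; 1 0 0 0.1 0.04; 1 0 0 0.1 0.06; 1 0 0 0.2 0.08; 1 0 0 0.3 0.1; 1 0 0 0.3 0.12; 1 0 0 0.3 0.12; 1 0 0 0.3 0.12; 1 0 0 0.3 0.12; 1 0 0 0.3 0.12"}}

```text
time: 9.68
position: [0.4806, 0.198, 0.1517]
tool_rot: [0.953, 0.302, 0.001, 0.001]
contact_force: [-2.6, -3.5, 12.1]
width: 0.0496
gripper_force: 62.0
```

```bash
python3 - <<'E'
from h import *
rel([])
im=bot.get_image("wrist");cv2.imwrite("pics/w4.png",im[:,:,::-1])
E
```

```text
t 9.68 pos [0.4806 0.198  0.1517] yaw -54.79 j6 159.2 w 0.0496 F [-2.6 -3.5 12.1] M [-0.68  0.42  0.93]
```

View pics/w4.png

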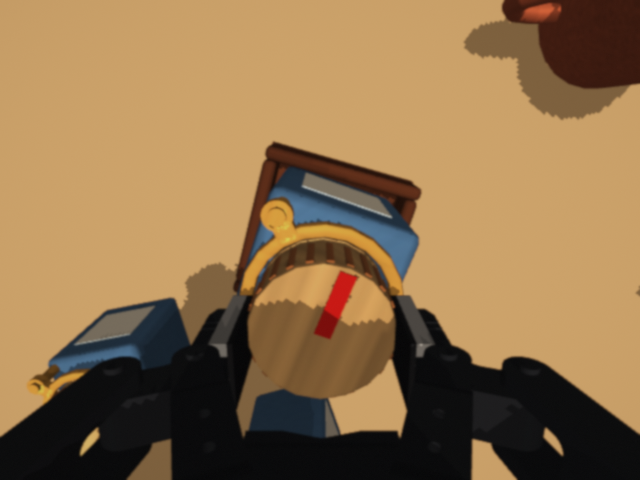

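The stop is felt: Mz is 0.93 N m, there's no slip in the grip (the stripe hasn't moved relative to the fingers), and the stripe now lies along jar x. I'll ease the torque off slightly and lift.

Call:
{"fn": "play_rows", "kwargs": {"steps": "1 0 0 0 -0.03; 1 0 0 0 -0.05; 1 0 0 -4 -0.05; 1 0 0 -8 -0.05; 1 0 0 -14 -0.05; 1 0 0 -22 -0.05; 1 0 0 -34 -0.05; 1 0 0 -50 -0.05; 1 0 0 -66 -0.05; 1 0 0 -80 -0.05"}}

```text
time: 10.57
position: [0.4799, 0.1985, 0.2319]
tool_rot: [0.946, 0.325, -0.0, -0.0]
contact_force: [-0.0, 0.3, -4.8]
width: 0.0495
gripper_force: 63.5
```

Call:
{"fn": "play_rows", "kwargs": {"steps": "1 0 0 -10 0; 1 0 0 -20 0; 1 0 0 -26 0; 1 0 0 -26 0; 1 0 0 -26 0; 1 0 0 -26 0; 1 0 0 -26 0; 1 0 0 -26 0; 1 0 0 -26 0; 1 0 0 -26 0"}}

```text
time: 11.4
position: [0.4801, 0.1982, 0.2564]
tool_rot: [0.946, 0.325, -0.0, -0.0]
contact_force: [-0.2, 0.1, -4.9]
width: 0.0498
gripper_force: 63.6
```

```bash
python3 - <<'E'
from h import *
rel([(.610,-.0845,.262,-73)])
import json
S=bot.camera_model("scene");T=bot.camera_model("top")
a=bot.get_image("scene");cv2.imwrite("pics/s5.png",a[:,:,::-1]);b=bot.get_image("wrist");cv2.imwrite("pics/w5.png",b[:,:,::-1])
W=bot.camera_model("wrist");json.dump({k:np.array(v).tolist() for k,v in W.items()},open("w5.json","w"))
s,p,_,_=pose();u,v=proj(S,(p[0],p[1],p[2]-.09)).astype(int);print(u,v)
c=np.clip(cv2.resize(a[v-75:v+75,u-75:u+75],(400,400),interpolation=2)*1.5,0,255).astype(np.uint8)
d=cv2.resize(b,(400,300));o=np.zeros((400,800,3),np.uint8);o[:,:400]=c;o[:300,400:]=d
cv2.imwrite("pics/c5.png",o[:,:,::-1])
E
```

```text
t 11.4 pos [0.4801 0.1982 0.2564] yaw -52.01 j6 156.4 w 0.0498 F [-0.2  0.1 -4.9] M [ 0.09 -0.02  0.01]
(0.61, -0.0845, 0.262, -73) -> [-71.6 302.8  -5.7] 0.3663
441 273
```

View pics/c5.png

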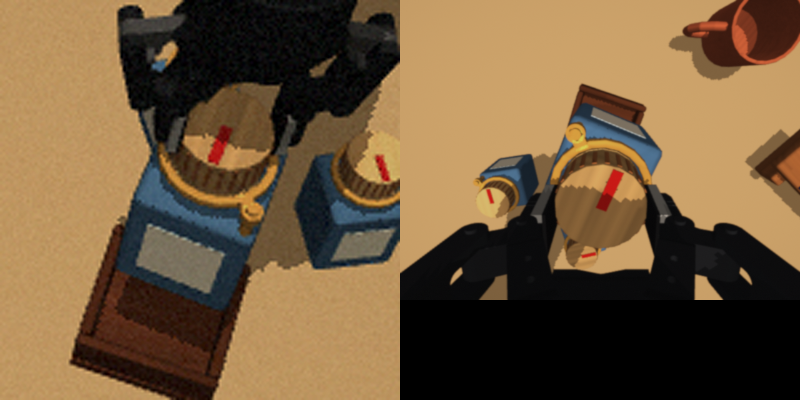

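Lifted cleanly, weight 4.9 N. Now the stripe and jar yaw, and the tile pose, from segmentation.

```bash
python3 - <<'E'
from h import *
import json
W=json.load(open("w5.json"));S=bot.camera_model("scene");T=bot.camera_model("top")
s,p,R,yw=pose()
def world(m,pts,z): return np.array([onz(m,u,v,z)[:2] for u,v in pts])
b=cv2.imread("pics/w5.png");h=cv2.cvtColor(b,cv2.COLOR_BGR2HSV)
m=((h[...,0]<6)|(h[...,0]>174))&(h[...,1]>190)&(h[...,2]>90)
m[:, :240]=0;m[:,420:]=0;m[:250]=0;m[345:]=0
n,l,st,_=cv2.connectedComponentsWithStats(m.astype(np.uint8));k=1+st[1:,4].argmax();print(st[k])
v,u=np.where(l==k);q=world(W,zip(u,v),p[2]-.0077)
(c,wh,a)=cv2.minAreaRect((q*1e5).astype(np.float32));bx=cv2.boxPoints((c,wh,a))/1e5
e=[bx[1]-bx[0],bx[2]-bx[1]];e=max(e,key=np.linalg.norm);print("stripe",np.degrees(np.arctan2(e[1],e[0])),np.array(wh)/1e5,"yaw",yw)
# jar side edges
g=cv2.cvtColor(b,cv2.COLOR_BGR2GRAY)
for L in sorted(cv2.createLineSegmentDetector().detect(g)[0][:,0],key=lambda L:-np.hypot(L[0]-L[2],L[1]-L[3])):
    if np.hypot(L[0]-L[2],L[1]-L[3])<25 or not(230<(L[0]+L[2])/2<440 and 120<(L[1]+L[3])/2<300): continue
    w=world(W,[L[:2],L[2:]],p[2]-.0077-.046);d=w[1]-w[0];print("edge",L.round(0),np.degrees(np.arctan2(d[1],d[0])).round(1)%90)
for n,M,o in (("scene1",S,(215,215,320,320)),("top1",T,(325,160,385,220)),("s5",S,(215,215,320,320))):
    im=cv2.imread(f"pics/{n}.png").astype(int);mk=np.zeros(im.shape[:2],np.uint8)
    x0,y0,x1,y1=o;sub=im[y0:y1,x0:x1];mk[y0:y1,x0:x1]=(sub[...,0]>sub[...,2]+15)
    nn,l,st,_=cv2.connectedComponentsWithStats(mk);k=1+st[1:,4].argmax();v,u=np.where(l==k)
    c=max(cv2.findContours((l==k).astype(np.uint8),cv2.RETR_EXTERNAL,cv2.CHAIN_APPROX_NONE)[0],key=len)[:,0]
    q=world(M,c,.064);r=cv2.minAreaRect((q*1e4).astype(np.float32));print(n,np.array(r[0])/1e4,np.array(r[1])/1e4,r[2], world(M,zip(u,v),.064).mean(0))
E
```

```text
[ 314  272   43   66 1137]
stripe 15.60931 [0.02368401 0.00577115] yaw -52.01432789324207
edge [415. 239. 282. 184.] 15.299999999999997
edge [290. 133. 390. 167.] 19.599999999999994
edge [227. 306. 263. 212.] 15.3
edge [305. 186. 391. 222.] 15.200000000000003
edge [383. 215. 309. 184.] 15.299999999999997
edge [386. 170. 315. 145.] 19.5
edge [378. 200. 310. 172.] 15.5
edge [266. 205. 286. 139.] 18.8
edge [325. 155. 387. 177.] 18.5
edge [385. 199. 419. 242.] 78.5
edge [421. 243. 401. 284.] 17.30000000000001
edge [249. 293. 268. 256.] 10.7
edge [324. 306. 340. 270.] 15.8
edge [358. 276. 341. 312.] 15.800000000000011
edge [320. 236. 352. 243.] 24.900000000000006
edge [379. 265. 392. 292.] 62.599999999999994
edge [374. 179. 346. 170.] 21.099999999999994
edge [275. 252. 301. 238.] 68.2
edge [394. 172. 384. 199.] 20.5
edge [264. 222. 253. 248.] 14.300000000000011
edge [284. 173. 292. 147.] 18.6
edge [329. 224. 303. 225.] 40.80000000000001
edge [401. 284. 391. 260.] 62.7
edge [354. 230. 330. 224.] 24.5
scene1 [ 0.61174038 -0.08427744] [0.06216499 0.06135251] 84.76425170898438 [ 0.61206658 -0.0840638 ]
top1 [ 0.60989712 -0.08521918] [0.0598877  0.06077516] 84.84925842285156 [ 0.60991609 -0.08515902]
s5 [ 0.61177012 -0.08424606] [0.06214371 0.06160201] 85.09379577636719 [ 0.61214336 -0.08405486]
```

Call:
{"fn": "play_rows", "kwargs": {"steps": "1 -4 15 -4 0; 1 -11 45 -6 0.03; 1 -19 80 -6 0.07; 1 -27 116 -6 0.11; 1 -36 152 -6 0.15; 1 -44 188 -6 0.2; 1 -53 224 -6 0.25; 1 -61 258 -6 0.3; 1 -68 287 -6 0.34; 1 -71.6 302.8 -6 0.355"}}

```text
time: 12.33
position: [0.6112, -0.0881, 0.2622]
tool_rot: [0.989, 0.151, 0.0, 0.001]
contact_force: [1.0, 0.3, -4.8]
width: 0.0495
gripper_force: 63.8
```

Call:
{"fn": "play_rows", "kwargs": {"steps": "1 0 0 0 0; 1 0 0 0 0; 1 0 0 0 0; 1 0 0 0 0; 1 0 0 0 0; 1 0 0 0 0; 1 0 0 0 0; 1 0 0 0 0; 1 0 0 0 0; 1 0 0 0 0"}}

```text
time: 13.17
position: [0.6101, -0.0844, 0.2626]
tool_rot: [0.988, 0.153, 0.0, 0.0]
contact_force: [-0.5, 0.1, -4.3]
width: 0.0498
gripper_force: 63.7
```

```bash
python3 - <<'E'
from h import *
import json
rel([(.611,-.0847,.262,-72.4)])
W=bot.camera_model("wrist");b=bot.get_image("wrist");cv2.imwrite("pics/w6.png",b[:,:,::-1])
json.dump({k:np.array(v).tolist() for k,v in W.items()},open("w6.json","w"))
S=bot.camera_model("scene");T=bot.camera_model("top")
a=bot.get_image("scene");cv2.imwrite("pics/s6.png",a[:,:,::-1]);t=bot.get_image("top");cv2.imwrite("pics/t6.png",t[:,:,::-1])
# riser long edges yaw from initial pictures
for n,M,o in (("scene1",S,(130,150,300,310)),("top1",T,(310,160,520,230))):
    g=cv2.imread(f"pics/{n}.png",0);x0,y0,x1,y1=o
    for L in cv2.createLineSegmentDetector().detect(g[y0:y1,x0:x1].copy())[0][:,0]:
        l=np.hypot(L[0]-L[2],L[1]-L[3])
        if l<30: continue
        L=L+np.array([x0,y0,x0,y0]);A=onz(M,*L[:2],.06);B=onz(M,*L[2:],.06);d=B-A
        print(n,L.round(0),round(l),(np.degrees(np.arctan2(d[1],d[0]))%180).round(2))
o=np.zeros((600,800,3),np.uint8);o[:300,:400]=cv2.resize(b,(400,300))
o[:400,400:]=cv2.resize(a[170:310,190:330],(400,400),interpolation=2);o[300:,:400]=cv2.resize(t[140:230,290:410],(400,300),interpolation=2)
cv2.imwrite("pics/c6.png",np.clip(o[:,:,::-1]*1.4,0,255))
E
```

```text
t 13.17 pos [ 0.6101 -0.0844  0.2626] yaw -72.34 j6 147.7 w 0.0498 F [-0.5  0.1 -4.3] M [-0.04 -0.02 -0.02]
(0.611, -0.0847, 0.262, -72.4) -> [0.8 0.6 0.6] 0.001
scene1 [260. 296. 155. 197.] 145 85.03
scene1 [239. 225. 284. 266.] 61 84.69
scene1 [278. 263. 254. 284.] 32 174.63
scene1 [270. 300. 296. 278.] 34 175.25
scene1 [229. 261. 254. 241.] 32 175.06
scene1 [133. 172. 229. 263.] 133 84.91
scene1 [295. 284. 271. 304.] 31 174.84
top1 [459. 226. 422. 223.] 38 84.21
top1 [399. 221. 333. 215.] 67 84.77
top1 [481. 217. 511. 219.] 30 86.06
top1 [337. 172. 412. 178.] 75 85.22
top1 [313. 207. 315. 173.] 34 176.36
top1 [518. 189. 516. 219.] 30 175.08
top1 [366. 207. 403. 210.] 38 84.34
top1 [431. 213. 467. 216.] 36 85.07
top1 [439. 181. 479. 184.] 40 85.0
top1 [484. 219. 401. 213.] 84 85.04
top1 [398. 213. 334. 207.] 64 84.39[ WARN:0@3.439] global loadsave.cpp:1063 imwrite_ Unsupported depth image for selected encoder is fallbacked to CV_8U.
```

View pics/c6.png

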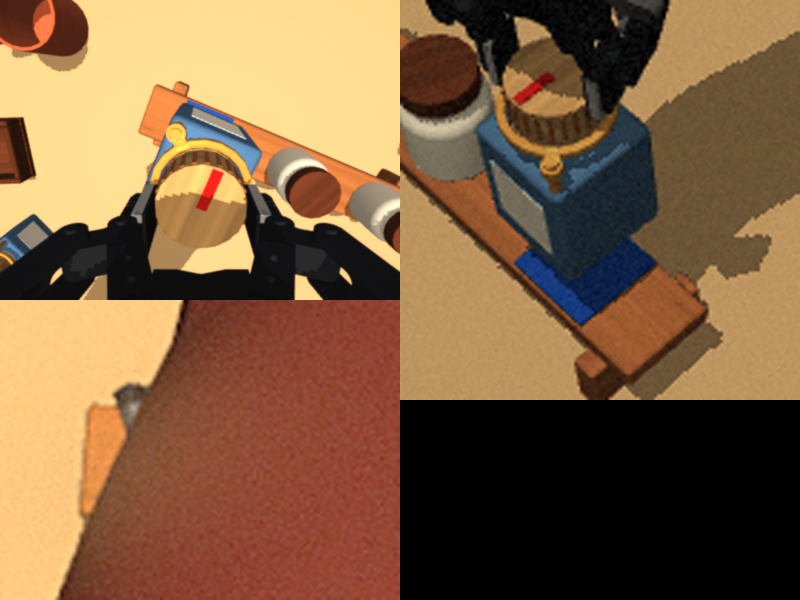

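The top view is blocked by the arm. The scene view shows the jar over the tile with its bottom corner at about (249,268). I'll fit the jar's edges numerically against the prediction.

```bash
cat > fit.py <<'E'
from h import *
from scipy.optimize import least_squares
def fit(name,M,x0,ztcp,edges,rad=7,free=4):
    g=cv2.GaussianBlur(cv2.imread(name),(3,3),0.8).astype(float)
    def pts(x,e):
        a=np.radians(x[2]);R=np.array([[np.cos(a),-np.sin(a),0],[np.sin(a),np.cos(a),0],[0,0,1]])
        A,B=[R@np.array(q)/1000+[x[0],x[1],x[3]] for q in e];return A,B
    x=np.array(x0,float)
    for it in range(4):
        obs=[]
        for i,e in enumerate(edges):
            A,B=pts(x,e);res=[]
            for t in np.linspace(.12,.88,25):
                p=proj(M,A+(B-A)*t);d=proj(M,B)-proj(M,A);n=np.array([-d[1],d[0]])/np.hypot(*d)
                k=np.arange(-rad,rad+.01,.5);q=p+k[:,None]*n
                v=np.array([cv2.remap(g[...,c].astype(np.float32),q[:,0].astype(np.float32)[None],q[:,1].astype(np.float32)[None],1)[0] for c in range(3)])
                G=np.abs(v[:,4:]-v[:,:-4]).sum(0)*np.exp(-(k[2:-2]/rad)**2)
                if G.max()>40: res.append((t,k[2:-2][G.argmax()],p+n*k[2:-2][G.argmax()],n))
            if len(res)<8: print("edge",i,"weak");continue
            o=np.array([r[1] for r in res]);md=np.median(o)
            if it in(0,3): print(it,"edge",i,"n",len(o),"med",md,"mad",np.median(abs(o-md)).round(2))
            obs+=[(i,t,q,n) for t,k,q,n in res if abs(k-md)<1.2]
        def f(y):
            z=x0.copy();z[:free]=y;r=[]
            for i,t,q,n in obs:
                A,B=pts(z,edges[i]);r.append((proj(M,A+(B-A)*t)-q)@n)
            return r
        s=least_squares(f,x[:free],loss="soft_l1",x_scale=[.001,.001,1,.001][:free]);x[:free]=s.x;rad=max(3,rad-1.5)
    print(name,"x,y,yaw,z",x.round(4),"rms",np.sqrt(np.mean(np.square(s.fun))).round(2));return x
h=35
def body(): # edges by jar corners; visible set chosen by caller
    c=[(h,h),(-h,h),(-h,-h),(h,-h)];E={}
    for i in range(4):
        a,b=c[i],c[(i+1)%4];E["b%d"%i]=((*a,0),(*b,0));E["t%d"%i]=((*a,90),(*b,90));E["v%d"%i]=((*a,0),(*a,90))
    return E
E
python3 - <<'E'
from fit import *
import json
S=bot.camera_model("scene");W=json.load(open("w6.json"));E=body()
# scene camera lies at +x,+y: visible faces +x (edge3) and +y (edge0)
x0=[.6101,-.0844,-5.,.2626-.1437]
for k in ("b0","b3","v0","v1","v3"): print(k,proj(S,np.array(E[k][0])/1000*[1,1,1]+[x0[0],x0[1],x0[3]]).round(0))
for fr in (2,3,4): fit("pics/s6.png",S,x0.copy(),.26,[E[k] for k in ("b0","b3","v0","v1","v3","t0","t3")],free=fr)
# tile on ledge in scene
q=31;tl=[((a[0],a[1],4),(b[0],b[1],4)) for a,b in (((q,q),(-q,q)),((-q,q),(-q,-q)),((-q,-q),(q,-q)),((q,-q),(q,q)))]
fit("pics/scene1.png",S,[.6118,-.0842,-5.,.06],0,tl,rad=4,free=3);fit("pics/top1.png",bot.camera_model("top"),[.610,-.0852,-5.,.06],0,tl,rad=4,free=3)
E
```

```text
b0 [253. 270.]
b3 [222. 246.]
v0 [253. 270.]
v1 [281. 242.]
v3 [222. 246.]
0 edge 0 n 8 med -1.0 mad 0.0
0 edge 1 n 25 med -0.5 mad 1.5
0 edge 2 n 14 med -4.0 mad 0.0
0 edge 3 n 25 med -1.0 mad 0.0
0 edge 4 n 25 med 1.0 mad 0.0
0 edge 5 n 20 med 1.0 mad 0.0
0 edge 6 n 25 med 0.0 mad 0.0
edge 2 weak
3 edge 0 n 8 med -1.0 mad 0.0
3 edge 1 n 22 med -0.5 mad 0.5
edge 2 weak
3 edge 3 n 25 med -1.0 mad 0.0
3 edge 4 n 25 med 1.0 mad 0.0
3 edge 5 n 20 med 0.5 mad 0.0
3 edge 6 n 25 med 0.0 mad 0.0
pics/s6.png x,y,yaw,z [ 0.6099 -0.0842 -5.      0.1189] rms 0.73
0 edge 0 n 8 med -1.0 mad 0.0
0 edge 1 n 25 med -0.5 mad 1.5
0 edge 2 n 14 med -4.0 mad 0.0
0 edge 3 n 25 med -1.0 mad 0.0
0 edge 4 n 25 med 1.0 mad 0.0
0 edge 5 n 20 med 1.0 mad 0.0
0 edge 6 n 25 med 0.0 mad 0.0
edge 0 weak
edge 0 weak
edge 0 weak
3 edge 1 n 25 med -0.5 mad 0.5
3 edge 2 n 18 med 0.0 mad 0.0
3 edge 3 n 25 med 0.0 mad 0.0
3 edge 4 n 25 med 0.0 mad 0.0
3 edge 5 n 21 med 0.0 mad 0.5
3 edge 6 n 23 med 0.5 mad 1.0
pics/s6.png x,y,yaw,z [  0.6113  -0.0839 -12.5431   0.1189] rms 0.49
0 edge 0 n 8 med -1.0 mad 0.0
0 edge 1 n 2
[... 372 characters left out ...]
ed 0.5 mad 1.0
pics/s6.png x,y,yaw,z [  0.6091  -0.0869 -12.5052   0.1125] rms 0.47
0 edge 0 n 25 med 0.0 mad 0.0
0 edge 1 n 25 med 0.0 mad 0.0
0 edge 2 n 25 med 0.0 mad 0.0
0 edge 3 n 25 med 0.0 mad 0.0
3 edge 0 n 25 med 0.0 mad 0.0
3 edge 1 n 25 med 0.0 mad 0.0
3 edge 2 n 25 med 0.0 mad 0.0
3 edge 3 n 25 med 0.0 mad 0.0
pics/scene1.png x,y,yaw,z [ 0.6118 -0.0843 -5.0975  0.06  ] rms 0.18
0 edge 0 n 25 med 0.0 mad 0.0
0 edge 1 n 25 med -0.5 mad 0.0
0 edge 2 n 25 med 0.0 mad 0.0
0 edge 3 n 25 med 0.0 mad 0.0
3 edge 0 n 25 med 0.0 mad 0.0
3 edge 1 n 25 med 0.0 mad 0.0
3 edge 2 n 25 med 0.0 mad 0.0
3 edge 3 n 25 med 0.0 mad 0.0
pics/top1.png x,y,yaw,z [ 0.6107 -0.0854 -4.897   0.06  ] rms 0.12
```

```bash
python3 - <<'E'
from fit import *
import json
for n in ("w5","w6"):
    W=json.load(open(n+".json"));E=body();T=np.array(W["T"])
    # tool pose back from the state stored by camera: yaw known
    yaw,p=(-52.01,(.4801,.1982,.2564)) if n=="w5" else (-72.34,(.6101,-.0844,.2626))
    jy=15.4 if n=="w5" else -5.
    x0=[p[0],p[1],jy,p[2]-.1437]
    X=np.array([-np.sin(np.radians(yaw)),np.cos(np.radians(yaw))]);
    a=np.radians(jy);U=X@np.array([[np.cos(a),-np.sin(a)],[np.sin(a),np.cos(a)]]);print(n,"cam side in jar frame",U.round(2))
    for k in("t0","t1","t2","t3"):
        aa=np.radians(jy);R=np.array([[np.cos(aa),-np.sin(aa),0],[np.sin(aa),np.cos(aa),0],[0,0,1]])
        print(k,[proj(W,R@np.array(q)/1000+[x0[0],x0[1],x0[3]]).round(0).tolist() for q in E[k]])
    b=cv2.imread(f"pics/{n}.png",0)
    for L in cv2.createLineSegmentDetector().detect(b)[0][:,0]:
        l=np.hypot(L[0]-L[2],L[1]-L[3])
        if l>35 and 220<(L[0]+L[2])/2<440 and 120<(L[1]+L[3])/2<330:
            o=[]
            for z in (x0[3]+.09,x0[3]+.136,.064,.036):
                d=onz(W,*L[2:],z)-onz(W,*L[:2],z);o.append((np.degrees(np.arctan2(d[1],d[0]))%90).round(1))
            print(L.round(0),o)
E
```

```text
w5 cam side in jar frame [0.92 0.38]
t0 [[278.0, 182.0], [223.0, 323.0]]
t1 [[223.0, 323.0], [363.0, 374.0]]
t2 [[363.0, 374.0], [430.0, 244.0]]
t3 [[430.0, 244.0], [278.0, 182.0]]
[290. 133. 389. 167.] [np.float64(19.6), np.float64(19.6), np.float64(19.6), np.float64(19.6)]
[305. 186. 391. 222.] [np.float64(15.2), np.float64(15.2), np.float64(15.2), np.float64(15.2)]
[266. 205. 286. 139.] [np.float64(18.8), np.float64(18.8), np.float64(18.8), np.float64(18.8)]
[385. 199. 419. 242.] [np.float64(78.4), np.float64(78.4), np.float64(78.4), np.float64(78.4)]
[227. 306. 263. 212.] [np.float64(15.3), np.float64(15.3), np.float64(15.3), np.float64(15.3)]
[249. 293. 268. 256.] [np.float64(10.7), np.float64(10.7), np.float64(10.7), np.float64(10.7)]
[248. 306. 248. 347.] [np.float64(35.0), np.float64(35.0), np.float64(35.0), np.float64(35.0)]
[421. 243. 405. 276.] [np.float64(17.3), np.float64(17.3), np.float64(17.3), np.float64(17.3)]
[274. 253. 306. 235.] [np.float64(67.0), np.float64(67.0), np.float64(67.0), np.float64(67.0)]
[358. 276. 341. 312.] [np.float64(15.8), np.float64(15.8), np.fl
[... 1791 characters left out ...]
np.float64(41.3), np.float64(41.3)]
[377. 201. 311. 172.] [np.float64(84.1), np.float64(84.1), np.float64(84.1), np.float64(84.1)]
[435. 342. 418. 311.] [np.float64(46.6), np.float64(46.6), np.float64(46.6), np.float64(46.6)]
[301. 158. 251. 138.] [np.float64(85.8), np.float64(85.8), np.float64(85.8), np.float64(85.8)]
[386. 216. 309. 184.] [np.float64(84.4), np.float64(84.4), np.float64(84.4), np.float64(84.4)]
[419. 249. 402. 282.] [np.float64(84.7), np.float64(84.7), np.float64(84.7), np.float64(84.7)]
[416. 241. 281. 184.] [np.float64(84.4), np.float64(84.4), np.float64(84.4), np.float64(84.4)]
[303. 161. 371. 189.] [np.float64(84.9), np.float64(84.9), np.float64(84.9), np.float64(84.9)]
```

The wrist view puts the jar square to the ledge within about 0.5° and centred on the tool; the scene fit's odd yaw came from the white panel's edge. I'll correct by about 1 mm and go down.

Call:
{"fn": "play_rows", "kwargs": {"steps": "1 1 0.5 4 -0.005; 1 1.2 0.6 10 -0.005; 1 1.2 0.6 17 -0.005; 1 1.2 0.6 24 -0.005; 1 1.2 0.6 31 -0.005; 1 1.2 0.6 37 -0.005; 1 1.2 0.6 42 -0.005; 1 1.2 0.6 46 -0.005; 1 1.2 0.6 48 -0.005; 1 1.2 0.6 48 -0.005"}}

```text
time: 14.15
position: [0.6112, -0.0847, 0.2141]
tool_rot: [0.988, 0.156, -0.0, -0.0]
contact_force: [0.5, 0.4, -4.1]
width: 0.0499
gripper_force: 63.7
```

```bash
python3 - <<'E'
from fit import *
rel([(.6114,-.0846,.2077,-72.1)])
S=bot.camera_model("scene");cv2.imwrite("pics/s7.png",bot.get_image("scene")[:,:,::-1]);E=body();s,p,R,yw=pose()
fit("pics/s7.png",S,[p[0],p[1],-5.,p[2]-.1437],.26,[E[k] for k in ("b0","b3","v1","v3","t0","t3")],rad=5,free=2)
E
```

```text
t 14.15 pos [ 0.6112 -0.0847  0.2141] yaw -72.07 j6 147.4 w 0.0499 F [ 0.5  0.4 -4.1] M [-0.02 -0.    0.05]
(0.6114, -0.0846, 0.2077, -72.1) -> [0.2 0.  6.4] 0.0006
0 edge 0 n 25 med 0.5 mad 0.5
0 edge 1 n 25 med 3.0 mad 0.0
0 edge 2 n 25 med -1.0 mad 0.0
0 edge 3 n 25 med 1.0 mad 0.0
0 edge 4 n 20 med 1.0 mad 0.0
0 edge 5 n 25 med 0.0 mad 0.0
3 edge 0 n 25 med 0.5 mad 0.5
3 edge 1 n 25 med 1.0 mad 0.0
3 edge 2 n 25 med -0.5 mad 0.0
3 edge 3 n 25 med 2.0 mad 0.0
3 edge 4 n 22 med -0.5 mad 0.0
3 edge 5 n 25 med 1.0 mad 0.0
pics/s7.png x,y,yaw,z [ 0.6163 -0.0818 -5.      0.0708] rms 1.0
```

Call:
{"fn": "play_rows", "kwargs": {"steps": "1 0 0 0.6 0; 1 0 0 1.2 0; 1 0 0 1.8 0; 1 0 0 2.4 0; 1 0 0 3 0; 1 0 0 3.5 0; 1 0 0 4 0; 1 0 0 4.5 0; 1 0 0 5 0; 1 0 0 5 0"}}

```text
time: 15.03
position: [0.6114, -0.0847, 0.2095]
tool_rot: [0.988, 0.156, -0.0, -0.0]
contact_force: [-0.1, 0.3, -4.9]
width: 0.0499
gripper_force: 63.7
```

Call:
{"fn": "play_rows", "kwargs": {"steps": "1 0 0 0.3 0; 1 0 0 0.6 0; 1 0 0 0.9 0; 1 0 0 1.2 0; 1 0 0 1.4 0; 1 0 0 1.6 0; 1 0 0 1.8 0; 1 0 0 2 0; 1 0 0 2 0; 1 0 0 2 0"}}

```text
time: 15.87
position: [0.6116, -0.0848, 0.2082]
tool_rot: [0.988, 0.156, 0.0, 0.0]
contact_force: [-1.8, -0.7, 5.3]
width: 0.0496
gripper_force: 64.7
```

Call:
{"fn": "play_rows", "kwargs": {"steps": "1 0 0 -0.5 0; 1 0 0 -0.7 0; 0.8 0 0 -0.7 0; 0.6 0 0 -0.7 0; 0.4 0 0 -0.7 0; 0.2 0 0 -0.7 0; 0 0 0 -0.7 0; 0 0 0 -0.7 0; 0 0 0 -0.7 0; 0 0 0 -0.7 0"}}

```text
time: 16.7
position: [0.6114, -0.0846, 0.2083]
tool_rot: [0.988, 0.156, -0.0, -0.0]
contact_force: [-0.0, 0.0, -0.3]
width: 0.0857
gripper_force: 0.0
```

Call:
{"fn": "play_rows", "kwargs": {"steps": "0 0 0 -4 0; 0 0 0 -12 0; 0 0 0 -25 0; 0 0 0 -40 0; 0 0 0 -60 0; 0 0 0 -80 0; 0 0 0 -100 0; 0 0 0 -110 0; 0 0 0 -110 0; 0 0 0 -110 0"}}

```text
time: 17.53
position: [0.6116, -0.0847, 0.3184]
tool_rot: [0.988, 0.156, 0.0, 0.0]
contact_force: [-0.7, 0.6, -0.6]
width: 0.0852
gripper_force: 0.0
```

```bash
python3 - <<'E'
from fit import *
rel([])
S=bot.camera_model("scene");W=bot.camera_model("wrist");E=body()
a=bot.get_image("scene");cv2.imwrite("pics/s8.png",a[:,:,::-1]);w=bot.get_image("wrist");cv2.imwrite("pics/w8.png",w[:,:,::-1])
fit("pics/s8.png",S,[.6114,-.0848,-5.,.064],.26,[E[k] for k in ("v1","v3","t0","t3","t1","t2")],rad=5,free=2)
fit("pics/w8.png",W,[.6114,-.0848,-5.,.064],.26,[E[k] for k in ("t0","t3","t1","t2")],rad=9,free=3)
d=[]
for L in cv2.createLineSegmentDetector().detect(w[...,1].copy())[0][:,0]:
    l=np.hypot(L[0]-L[2],L[1]-L[3])
    if l>45:
        e=onz(W,*L[2:],.1)-onz(W,*L[:2],.1);print(L.round(0),(np.degrees(np.arctan2(e[1],e[0]))%90).round(1))
o=np.zeros((400,800,3),np.uint8);o[:,:400]=cv2.resize(a[170:310,190:330],(400,400),interpolation=2);o[:300,400:]=cv2.resize(w,(400,300))
cv2.imwrite("pics/c8.png",np.clip(o[:,:,::-1]*1.3,0,255).astype(np.uint8))
E
```

```text
t 17.53 pos [ 0.6116 -0.0847  0.3184] yaw -72.07 j6 147.4 w 0.0852 F [-0.7  0.6 -0.6] M [ 0.    0.03 -0.04]
0 edge 0 n 25 med -1.0 mad 0.0
0 edge 1 n 25 med 1.0 mad 0.0
0 edge 2 n 25 med 0.5 mad 0.0
0 edge 3 n 25 med 0.0 mad 0.0
0 edge 4 n 24 med -0.5 mad 1.25
0 edge 5 n 21 med -1.5 mad 0.5
3 edge 0 n 25 med -1.0 mad 0.0
3 edge 1 n 25 med 1.0 mad 0.0
3 edge 2 n 25 med -0.5 mad 0.0
3 edge 3 n 25 med -0.5 mad 0.0
3 edge 4 n 23 med -0.5 mad 0.5
3 edge 5 n 19 med -1.0 mad 0.0
pics/s8.png x,y,yaw,z [ 0.612  -0.0834 -5.      0.064 ] rms 0.77
0 edge 0 n 25 med 0.0 mad 1.5
0 edge 1 n 25 med 2.5 mad 0.0
0 edge 2 n 25 med -2.0 mad 2.0
0 edge 3 n 22 med -1.75 mad 1.0
3 edge 0 n 25 med 0.0 mad 0.0
3 edge 1 n 25 med 0.0 mad 0.0
3 edge 2 n 19 med -0.5 mad 0.5
3 edge 3 n 20 med -0.5 mad 0.5
pics/w8.png x,y,yaw,z [ 0.6132 -0.084  -4.4896  0.064 ] rms 0.44
[442. 366. 446. 305.] 19.9
[197. 308. 200. 364.] 15.9
[467. 409. 445. 366.] 45.7
[198. 365. 175. 409.] 80.0
[ 71. 179.  87. 261.] 19.5
[112. 365. 153. 320.] 64.8
[487. 319. 531. 366.] 61.5
[432. 455. 466. 409.] 79.1
[  1. 180.  71. 178.] 19.6
[164.  42. 163.  89.] 10.5
[ 56. 272.   1. 273.] 19.4
[118.  -1. 159.  28.] 73.2
[301. 149. 567. 264.] 84.9
[ 12. 367.  81. 315.] 53.7
[175. 409. 210. 453.] 47.0
[313. 163. 366. 186.] 84.8
[138.  94.  92.  90.] 13.1
[233. 197. 257. 134.] 85.0
[598. 231. 640.  94.] 11.7
[336. 348. 308. 384.] 73.1
[205. 381. 233. 335.] 76.6
[306. 383. 275. 426.] 75.6
[231. 334. 261. 286.] 76.4
[148. 363. 187. 309.] 71.3
[515. 364. 483. 324.] 57.8
[158. 325. 127. 364.] 68.3
[454. 307. 494. 363.] 54.7
[ 79. 378.  47. 345.] 52.3
[381. 196. 320. 171.] 85.6
[636. 145. 611. 231.] 12.6
[  4. 259.  58. 257.] 19.8
[ 47. 183.   1. 185.] 19.7
[563. 266. 465. 224.] 85.1
[ 62. 265.   1. 267.] 19.7
[441. 213. 379. 187.] 84.9
[ 66. 262.  51. 192.] 19.6
```

View pics/c8.png

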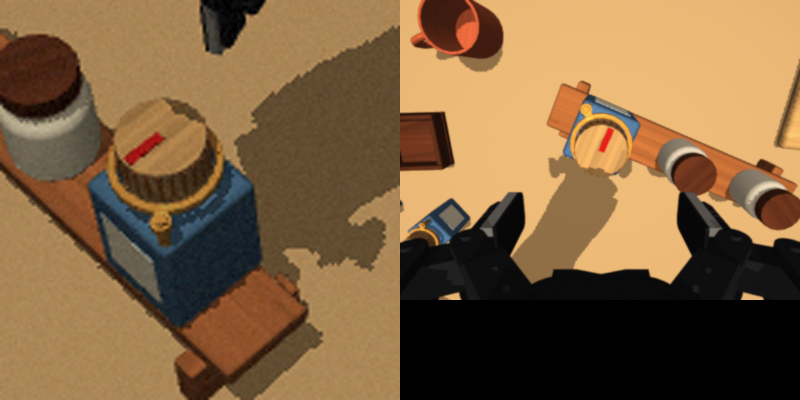

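The jar stands upright on the tile with the cap closed. It is within about 1 mm and 0.5° of the tile in the scene fit, nothing touches it, and the white jars and the mug are unmoved. Handing in.

```bash
python3 -c "
from plant import bot
print(bot.sign_off())"
```

```text
the job is handed in; nothing more can be done
None
```

The job is handed in: the jar is closed, with its cap screwed down to the stop, and stands upright and released on the blue tile, within about 1 mm and 0.5° by my last camera fit; the sign-off gave no verdict.

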